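# Heft three shim tins and hold up the full one

### The job

Three identical closed tins of spindle shims stand in the wooden rack; one is full, two are nearly used up, and only their weight tells. Heft them one after the other from left to right, lifting each clear of its hole and setting the one before fully back home in its own hole, upright; then hold the heaviest up for a colleague to take, upright and at least 10 cm clear above the rack, with the other two home in their holes. Finish while still holding it up in the gripper, keep all tins upright throughout, and leave the other things on the table where they are.

Things in the scene. Friction and masses are not known exactly. Their poses are not given: they have to be found in the camera images.
- rack: fixed tin rack on the machine table: a pale wooden block 84 x 272 mm on a plywood base 96 x 284 mm, its top face 32 mm above the table. Three round holes 62 mm in diameter and 22 mm deep, 92 mm apart in a row along the rack's own y axis. Origin: centre of its underside, on the table; x points away from the robot, y to the robot's left (the rack stands turned up to about 25 degrees), z up
- hole_1 (a point): centre of the floor of the left hole of the rack (92 mm along the rack's y), 10 mm above the table and 22 mm below the rack's top face; same axes as the rack. The solid fence and housing of the machine, roughly 0.2 m high, with a taller press arm at the back, take up the table on the left of the rack: pass well above them
- hole_2 (a point): centre of the floor of the middle hole of the rack (0 mm along the rack's y), 10 mm above the table and 22 mm below the rack's top face; same axes as the rack
- hole_3 (a point): centre of the floor of the right hole of the rack (-92 mm along the rack's y), 10 mm above the table and 22 mm below the rack's top face; same axes as the rack
- tin_1_center (a point): centre (half-way up) of the tin that stands in the left hole: a closed round upright sheet-metal tin with a pressed-on lid (top 18 mm) that does not come off, 58 mm in diameter, 84 mm high, so 62 mm of it stand out above the rack's top face; its z axis is the tin's axis. 34 mm are free between neighbouring tins. It has about 2 mm of play all round in its hole. The three tins look the same; inside, unseen, lies a loose stack of steel shims that shifts by a few mm
- tin_2_center (a point): centre (half-way up) of the tin that stands in the middle hole: a closed round upright sheet-metal tin with a pressed-on lid (top 18 mm) that does not come off, 58 mm in diameter, 84 mm high, so 62 mm of it stand out above the rack's top face; its z axis is the tin's axis. 34 mm are free between neighbouring tins. It has about 2 mm of play all round in its hole. The three tins look the same; inside, unseen, lies a loose stack of steel shims that shifts by a few mm
- tin_3_center (a point): centre (half-way up) of the tin that stands in the right hole: a closed round upright sheet-metal tin with a pressed-on lid (top 18 mm) that does not come off, 58 mm in diameter, 84 mm high, so 62 mm of it stand out above the rack's top face; its z axis is the tin's axis. 34 mm are free between neighbouring tins. It has about 2 mm of play all round in its hole. The three tins look the same; inside, unseen, lies a loose stack of steel shims that shifts by a few mm
- tin_1: the same tin (left hole), origin at the centre of its underside (42 mm below its centre). Total mass with contents: the full tin about 0.6 to 0.75 kg, a nearly used-up tin 0.22 to 0.37 kg; any of the three may be the full one
- tin_2: the same tin (middle hole), origin at the centre of its underside (42 mm below its centre). Total mass with contents: the full tin about 0.6 to 0.75 kg, a nearly used-up tin 0.22 to 0.37 kg; any of the three may be the full one
- tin_3: the same tin (right hole), origin at the centre of its underside (42 mm below its centre). Total mass with contents: the full tin about 0.6 to 0.75 kg, a nearly used-up tin 0.22 to 0.37 kg; any of the three may be the full one
- cutter_block: bystander, to be left alone: dark steel disc-shaped cutter block, 90 x 96 x 42 mm, lying behind the rack, to the left; origin at the centre of its underside
- setting_block: bystander, to be left alone: white setting block with a black knob, 40 x 60 x 46 mm, lying at the table's front edge, left of the rack; origin at the centre of its underside
- spanner_17: bystander, to be left alone: slim steel spanner, 32 x 194 x 6 mm, lying along the table's front edge, in front of the rack's left half; origin at the centre of its underside
- pencil: bystander, to be left alone: red pencil, 9 x 118 x 8 mm, lying just beyond the rack's left end; origin at the centre of its underside

How it is judged:
By the outcome, as a careful person would: the job done as asked, in the order asked, and still so for the second after the job is handed in, while the arm keeps its last pose, push and grip.
It also fails if it takes over 64 s, if anything falls off the work surface, if the arm or the gripper's body presses on something with over 40 N, if the wrist force passes 120 N, or if a joint passes its speed limit or range.

### The arm

A 7-joint arm with a two-finger parallel gripper is mounted at the origin on a cart in front of the work surface, level with it; the furniture and walls round the work are solid. World frame = base frame: x ahead of the robot, y to its left, z up, the work surface at z = 0. Lengths are in m, angles in degrees, forces in N, time in s.
With the tool pointing down it reaches from about 0.425 to 0.875 m from the base axis. Payload 4.7 kg.
Tool frame: the origin (TCP) lies midway between the tips of the shut fingers; the grasp point (between the pads) lies 19 mm behind it; z points along the fingers, y is the direction in which the jaws open and shut (so a half turn about z gives the same grasp; the last joint's range is limited). The gripper opens to 87 mm and grips with 3 to 60 N. Pads are 19 mm wide; open, the fingers measure 117 mm over their backs; the gripper's body (75 mm by 190 mm) begins 51 mm behind the grasp point.
Start: joints at [66.24, 18.392, -4.016, 83.108, 1.295, 78.541, -3.26], TCP at [0.27, -0.591, 0.223] pointing down, gripper open.
Joint ranges: [-163.93, 163.93], [-17.29, 119.83], [-79.2, 71.16], [3.27, 140.29], [-89.18, 269.18], [5.43, 117.66], [-154.24, 154.24]. Speed limits (degrees/s): [147.25, 147.25, 180, 180, 180, 180, 180].

### API

Orientations are given as [roll, pitch, yaw] about the fixed x, y, z axes, in that order (R = Rz(yaw) Ry(pitch) Rx(roll)).
In Python, from cell import env gives the robot as it stands.
- The arm moves only by the tool apply_moves, never from a script. Its argument "targets" is a list of rows, each a list of 2 entries, a list of its own where there are three numbers: the shift along the world's x, y, z in mm, then the turn, a rotation vector about the world's x, y, z in rad. A call has 1 to 8 rows; each row is the pose to reach, as a shift and turn from the pose commanded when the call began; what a row does not reach only later rows make up. A row lasts 1/10 s, in which the tool goes at most 50 mm and 8.59 degrees, less where a joint would pass 70% of its speed; a pose out of reach is approached as far as the arm can. A call with a gripper value outside its range is refused whole. "hand" is the finger opening in mm, from 0 to 87, set as the call begins (left out, the last holds). The fingers move at their own pace and stop on an object; "squeeze" is the grip in N (left out, the last holds). Time passes only in rows, so rows that repeat a pose let the fingers close. It gives the time, the measured TCP pose, the force and the opening at its end, in the units of the state.
- env.get_obs(): the state, without advancing time (a new reading comes with each control period).
- env.read_camera(name): name is "scene" or "side" or "wrist"; returns a dict with "image" (480x640x3 uint8, red, green, blue), "camera_matrix" (3x3 intrinsics, pixels), "camera_from_world" (4x4, takes a point from world to camera coordinates); the wrist camera has in their place "mount" (4x4, takes a point from camera to tool coordinates, whose origin is the TCP and whose axes are the flange's). Camera axes: x right, y down, z forward; pixel columns grow to the right and rows downward; lengths in m; the calibration is good to about 2 mm. A picture is of the moment at which its call begins: read the wrist's pose just before it. There is no depth.
- env.sign_off(): hands the job in, once; it reports no verdict.
Trained networks look in a picture, given as the dict that the camera call returned (one of the last four; its "shot" number tells which), for a name from the list of things; names that differ only in an ending like _2 or _b are one class to them, and where a whole thing is asked for, a point or a joint stands for the part that bears it (a point fixed in the world has none). Each returns a list of dicts, best first, with "conf" (0 to 1); they miss things now and then, are a little off and sometimes report something else, mostly with a low value. They report only what shows in the picture. A call takes as long as a camera call.
- env.regions_of(picture, target): "region" (480x640 bool, what is visible of it) and "rect" ([left, top, right, bottom] in pixels, round what is visible of it).
The state is a dict: "time_s": time; "qpos": joint angles; "joint_velocities": joint speeds; "effort": joint torques, N m; "tool_pos": TCP position; "tool_rot": TCP orientation; "force": force on the tool from outside, world axes, zero at the start; "wrist_torque": the same for the moment, N m; "grip_width": finger opening in m.
Only numpy, scipy, OpenCV 4.12 (cv2) and the standard library are available. Lean on these libraries where they do the work, as an engineer would, in place of code of your own. Each camera call takes 0.05 s, during which the arm holds its last target. There are 200 camera calls.

## Working session

There is one attempt and no reset: what is moved stays moved. The work goes in short steps, Python scripts to look and compute and a tool call to move; the robot and the scene stay as the last step left them, time stands still between calls to the robot, and variables do not carry over. Pictures are saved under pics/ and viewed, about 8 in all and at most 12, crops included, and the job is handed in when it is done.

Besides the shell and the picture viewer there is one more tool, called after "Call:" in YAML: its name, and indented under it one key for each argument. apply_moves: Moves the arm, as the interface text tells. Its arguments: {"type":"object","properties":{"targets":{"type":"array","items":{"type":"array"}},"hand":{"type":"number"},"squeeze":{"type":"number"}},"required":["targets"]}

```bash
ls; mkdir -p pics; python3 - <<'E'
from cell import env
import cv2,numpy as np
o=env.get_obs();print(o)
for n in("scene","side"):
    p=env.read_camera(n);cv2.imwrite(f"pics/{n}0.png",p["image"][:,:,::-1])
    print(n,p["camera_matrix"].tolist(),np.round(p["camera_from_world"],4).tolist())
    for t in("tin_1","rack"):
        for r in env.regions_of(p,t):print(t,r["conf"],r["rect"])
E
```

```text
pics
{'time_s': 0.0, 'qpos': array([66.24165036, 18.43965294, -4.01650733, 83.17540788,  1.29608639,
       78.5398608 , -3.26042664]), 'joint_velocities': array([ 0.03222551, -0.05141718, -0.058511  , -0.00494078,  0.08588007,
        0.05284445, -0.05552412]), 'effort': array([ 3.13586479e-04, -4.91283774e+01, -4.03807629e-01, -3.12527382e+01,
       -6.38326071e-02,  4.35631745e-02,  1.82720810e-04]), 'tool_pos': array([ 0.26996128, -0.59067958,  0.22145049]), 'tool_rot': array([-1.79890386e+02,  6.48347067e-03,  2.45688330e+01]), 'force': array([-0.0406608 , -0.12345501,  0.33138955]), 'wrist_torque': array([-0.04236073,  0.03539156,  0.00186031]), 'grip_width': 0.0869478143692944}
scene [[472.7991729182856, 0.0, 313.672219035725], [0.0, 472.7991729182856, 242.36646960645882], [0.0, 0.0, 1.0]] [[-0.8397, -0.543, -0.0063, 0.3882], [-0.2993, 0.4725, -0.829, 0.2946], [0.4531, -0.6942, -0.5592, 0.5086], [0.0, 0.0, 0.0, 1.0]]
tin_1 0.94 [393.2, 182.6, 426.1, 222.8]
tin_1 0.71 [327.5, 210.4, 363.8, 262.2]
tin_1 0.55 [361.7, 198.5, 395.1, 241.8]
rack 0.78 [309.5, 212.4, 436.7, 287.5]
rack 0.26 [236.7, 277.9, 277.7, 317.8]
side [[514.7172210150949, 0.0, 317.6926440443534], [0.0, 514.7172210150949, 240.71758123131065], [0.0, 0.0, 1.0]] [[-0.951, -0.3086, -0.02, 0.4926], [-0.1666, 0.5657, -0.8076, 0.238], [0.2606, -0.7647, -0.5894, 0.7642], [0.0, 0.0, 0.0, 1.0]]
tin_1 0.88 [369.4, 174.2, 394.3, 209.7]
tin_1 0.83 [330.3, 212.6, 359.3, 254.7]
tin_1 0.82 [353.8, 189.8, 377.9, 230.4]
tin_1 0.25 [365.6, 317.3, 399.1, 367.4]
rack 0.64 [311.6, 198.1, 409.5, 278.4]
```

View pics/scene0.png

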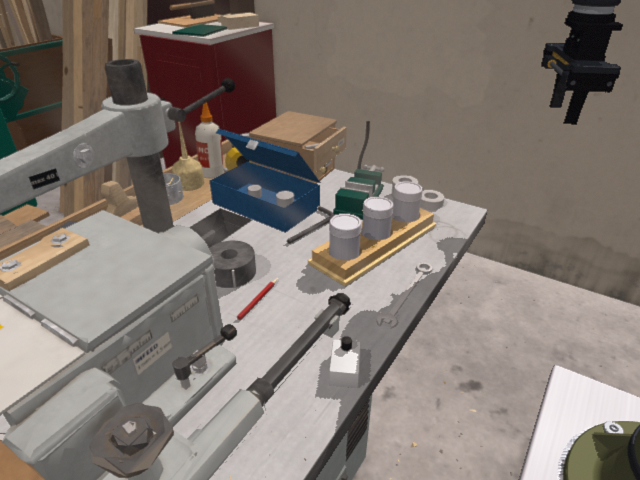

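View pics/side0.png

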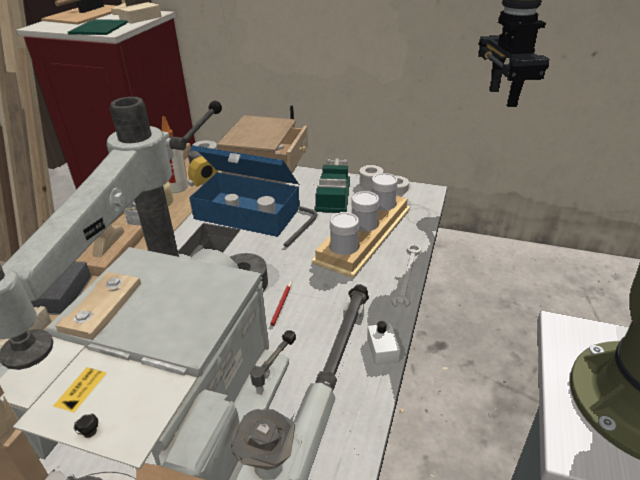

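Both views show the three tins in the rack (scene: about (345,237), (378,218), (407,202); side: (344,234), (366,210), (384,191)). The nearest one is the left tin. I'll fit the rack pose to these.

```bash
cat > h.py <<'E'
import numpy as np,cv2
from scipy.optimize import least_squares
from scipy.spatial.transform import Rotation as R
from cell import env
th=np.linspace(0,2*np.pi,48)
def cyl(x,y,z0,z1,r=.029):
    return np.array([[x+r*np.cos(t),y+r*np.sin(t),z] for z in(z0,z1) for t in th])
def proj(K,T,P):
    c=P@T[:3,:3].T+T[:3,3];u=c@K.T;return u[:,:2]/u[:,2:]
def rect(K,T,P):
    u=proj(K,T,P);return np.r_[u.min(0),u.max(0)]
def tins(p):
    x,y,a=p;return [(x-d*np.sin(a),y+d*np.cos(a)) for d in(.092,0,-.092)]
E
python3 - <<'E'
from h import *
obs=[]
for n in("scene","side"):
    p=env.read_camera(n);K,T=p["camera_matrix"],p["camera_from_world"]
    rs=[r for r in env.regions_of(p,"tin_1") if r["rect"][1]<270][:3]
    rs.sort(key=lambda r:-r["rect"][3]) # nearest first = left
    obs.append((K,T,[np.array(r["rect"]) for r in rs]))
W=np.array([1,1,1,.5])
f=lambda p:np.concatenate([W*(rect(K,T,cyl(*c,.032,.094))-r) for K,T,rs in obs for c,r in zip(tins(p),rs)])
s=least_squares(f,[.6,-.3,0],loss="soft_l1")
print(s.x[:2],np.degrees(s.x[2]),np.round(s.fun,1).reshape(-1,4).tolist());print(np.round(tins(s.x),4).tolist())
for i in range(3):
    g=lambda q:np.concatenate([W*(rect(K,T,cyl(*q,.032,.094))-rs[i]) for K,T,rs in obs])
    print(i+1,least_squares(g,s.x[:2],loss="soft_l1").x)
print(env.read_camera("wrist")["mount"])
E
```

```text
[ 0.50619607 -0.29408991] -12.626964249645464 [[-0.3, 1.4, -0.2, -0.7], [1.6, -4.2, 0.3, -0.4], [-0.8, 1.1, -0.9, -2.1], [-1.8, -0.5, 0.7, -0.4], [-0.4, 0.9, 2.5, 1.3], [-0.3, -1.2, 1.3, 0.8]]
[[0.5263, -0.2043], [0.5062, -0.2941], [0.4861, -0.3839]]
1 [ 0.52566403 -0.20418796]
2 [ 0.50768358 -0.29316966]
3 [ 0.4857419  -0.38533259]
[[-7.92389759e-04 -9.52779956e-01 -3.03660548e-01  8.43702093e-02]
 [ 9.99999685e-01 -7.67519775e-04 -2.01251209e-04 -5.47125267e-04]
 [-4.13173575e-05 -3.03660611e-01  9.52780264e-01 -1.63410094e-01]
 [ 0.00000000e+00  0.00000000e+00  0.00000000e+00  1.00000000e+00]]
```

```bash
python3 - <<'E'
from h import *
a=env.read_camera("scene");b=env.read_camera("side")
P=[p["camera_matrix"]@p["camera_from_world"][:3] for p in(a,b)]
for n,u,v in(("handle knob",(341,302),(358,293)),("box top corner",(207,288),(263,258)),("lever knob",(229,331),(289,337)),("pencil far",(275,281),(289,284))):
    X=cv2.triangulatePoints(*P,np.array(u,float),np.array(v,float));print(n,(X[:3]/X[3]).ravel().round(3))
E
```

```text
handle knob [ 0.47  -0.095  0.012]
box top corner [0.553 0.105 0.19 ]
lever knob [0.527 0.106 0.083]
pencil far [ 0.608 -0.097 -0.003]
```

Call:
apply_moves:
  targets:
    - [[24,30,5],[0,0,0.1]]
    - [[60,75,15],[0,0,0.24]]
    - [[96,120,25],[0,0,0.38]]
    - [[132,165,35],[0,0,0.52]]
    - [[168,210,35],[0,0,0.66]]
    - [[200,250,35],[0,0,0.8]]
    - [[225,282,35],[0,0,0.92]]
    - [[236,297,35],[0,0,0.922]]

```text
time_s: 1.45
tool_pos: [0.5079, -0.2915, 0.2581]
tool_rot: [179.9, -0.0, 77.6]
force: [1.2, -0.4, 0.0]
grip_width: 0.0874
```

```bash
cat >> h.py <<'E'
def wrist():
    o=env.get_obs();p=env.read_camera("wrist")
    W=np.eye(4);W[:3,:3]=R.from_euler("xyz",o["tool_rot"],degrees=True).as_matrix();W[:3,3]=o["tool_pos"]
    return p,p["camera_matrix"],np.linalg.inv(W@p["mount"]),o
E
python3 - <<'E'
from h import *
p,K,T,o=wrist();im=p["image"][:,:,::-1].copy()
print(o["tool_pos"],o["tool_rot"],o["force"])
x=(.5062,-.2941,np.radians(-12.63))
for c in tins(x):
    r=rect(K,T,cyl(*c,.032,.094)); print("pred",r.round(0))
    for z in(.032,.094):cv2.polylines(im,[proj(K,T,cyl(*c,z,z)[:48]).astype(int)],1,(0,0,255))
for r in env.regions_of(p,"tin_1"):print(r["conf"],r["rect"])
cv2.imwrite("pics/w1.png",im)
E
```

```text
[ 0.50787343 -0.29153245  0.2581152 ] [ 1.79926376e+02 -5.23046710e-03  7.76398250e+01] [ 1.23011804 -0.40348773  0.01552447]
pred [279.  63. 355. 143.]
pred [282. 174. 351. 252.]
pred [284. 263. 348. 346.]
0.82 [290.1, 172.3, 356.0, 252.7]
0.7 [287.2, 262.9, 350.6, 345.8]
0.69 [285.1, 64.9, 360.8, 141.5]
```

View pics/w1.png

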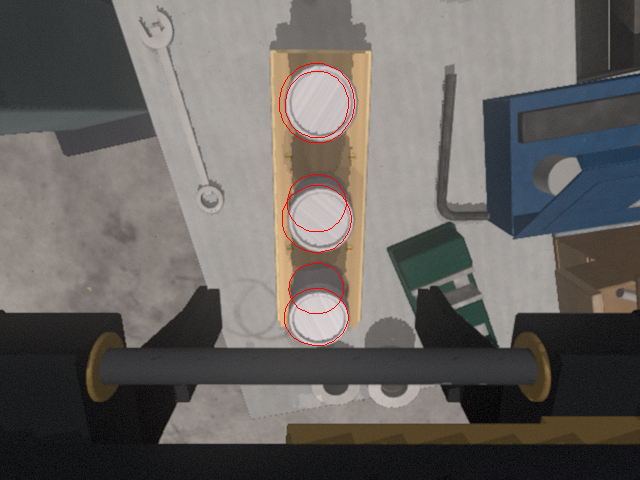

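The wrist view shows the tin lids at (322,103), (318,217) and (318,315), about 5 px right of my prediction. I'll refit from this view.

```bash
cat >> h.py <<'E'
def fitw(x0=(.508,-.293,-.22)):
    p,K,T,o=wrist();rs=[np.array(r["rect"]) for r in env.regions_of(p,"tin_1") if r["conf"]>.5][:3]
    rs.sort(key=lambda r:r[1])
    f=lambda q:np.concatenate([rect(K,T,cyl(*c,.032,.094))-r for c,r in zip(tins(q),rs)])
    s=least_squares(f,x0,loss="soft_l1")
    return s,o
E
python3 - <<'E'
from h import *
s,o=fitw();print(s.x[:2],np.degrees(s.x[2]),s.fun.round(1).reshape(-1,4).tolist());print(np.round(tins(s.x),4).tolist(),o["tool_pos"],o["tool_rot"])
E
```

```text
[ 0.51027019 -0.29614788] -13.463214778860346 [[1.7, -0.6, -1.0, -2.2], [-3.1, 2.1, 0.9, -0.7], [1.6, 0.9, -1.1, 4.4]]
[[0.5317, -0.2067], [0.5103, -0.2961], [0.4889, -0.3856]] [ 0.51107097 -0.28592375  0.25816465] [179.85369425  -0.23240272  78.10417138]
```

Call:
apply_moves:
  targets:
    - [[0,0,0],[0,0,0]]
    - [[0,0,0],[0,0,0]]
    - [[0,0,0],[0,0,0]]
    - [[0,0,0],[0,0,0]]

```text
time_s: 2.05
tool_pos: [0.5057, -0.2951, 0.2576]
tool_rot: [-180.0, 0.0, 77.3]
force: [-0.9, -0.3, -0.8]
grip_width: 0.0872
```

```bash
python3 - <<'E'
from h import *
for i in range(4):
    s,o=fitw();print(s.x[:2],np.degrees(s.x[2]),np.abs(s.fun).max().round(1),np.round(tins(s.x),4).tolist(),o["tool_pos"].round(4),o["tool_rot"].round(2),o["force"].round(2),o["time_s"])
E
```

```text
[ 0.51097828 -0.29577762] -12.946775497682427 4.2 [[0.5316, -0.2061], [0.511, -0.2958], [0.4904, -0.3854]] [ 0.5057 -0.2951  0.2576] [-1.80e+02  1.00e-02  7.73e+01] [-0.86 -0.26 -0.83] 2.05
[ 0.50926472 -0.29498693] -13.464789221670253 2.4 [[0.5307, -0.2055], [0.5093, -0.295], [0.4878, -0.3845]] [ 0.5059 -0.2946  0.2576] [180.     0.    77.34] [0.14 0.25 0.07] 2.15
[ 0.51039697 -0.29540428] -13.966024766132028 2.9 [[0.5326, -0.2061], [0.5104, -0.2954], [0.4882, -0.3847]] [ 0.5061 -0.2944  0.2576] [179.99   0.    77.37] [ 0.62 -0.16 -0.04] 2.25
[ 0.50977843 -0.29560071] -13.656541896041483 3.6 [[0.5315, -0.2062], [0.5098, -0.2956], [0.4881, -0.385]] [ 0.5062 -0.2942  0.2576] [179.99   0.    77.39] [0.86 0.85 0.07] 2.35
```

Call:
apply_moves:
  targets:
    - [[8,29,-10],[0,0,-0.015]]
    - [[17,60,-35],[0,0,-0.015]]
    - [[23,80,-65],[0,0,-0.015]]
    - [[25.5,88,-90],[0,0,-0.015]]
    - [[25.5,88,-108],[0,0,-0.015]]
    - [[25.5,88,-113],[0,0,-0.015]]
    - [[25.5,88,-113],[0,0,-0.015]]
    - [[25.5,88,-113],[0,0,-0.015]]

```text
time_s: 3.25
tool_pos: [0.5324, -0.2068, 0.1457]
tool_rot: [179.9, 0.0, 76.5]
force: [0.1, 0.0, -0.0]
grip_width: 0.0868
```

```bash
python3 - <<'E'
from h import *
p,K,T,o=wrist();im=p["image"][:,:,::-1].copy()
print(o["tool_pos"],o["tool_rot"],o["force"])
x=(.510,-.2955,np.radians(-13.5))
for c in tins(x):
    for z in(.032,.094):cv2.polylines(im,[proj(K,T,cyl(*c,z,z)[:48]).astype(int)],1,(0,0,255))
for r in env.regions_of(p,"tin_1"):
  g=lambda q:rect(K,T,cyl(*q,.032,.094))-r["rect"]
  s=least_squares(g,tins(x)[0]);print(r["conf"],r["rect"],s.x,s.fun)
cv2.imwrite("pics/w2.png",im)
E
```

```text
[ 0.53235143 -0.20683078  0.14569147] [1.79900495e+02 2.12159809e-02 7.64937318e+01] [ 0.06765346  0.01530592 -0.04480242]
0.96 [273.3, 310.1, 361.5, 426.8] [ 0.51148741 -0.29137937] [-1.3234277  -3.10995     1.33335568  3.11609999]
0.72 [265.0, 192.5, 364.5, 309.3] [ 0.53076899 -0.20516251] [-0.99394563 -0.01255579  1.0001551   0.09998305]
```

View pics/w2.png

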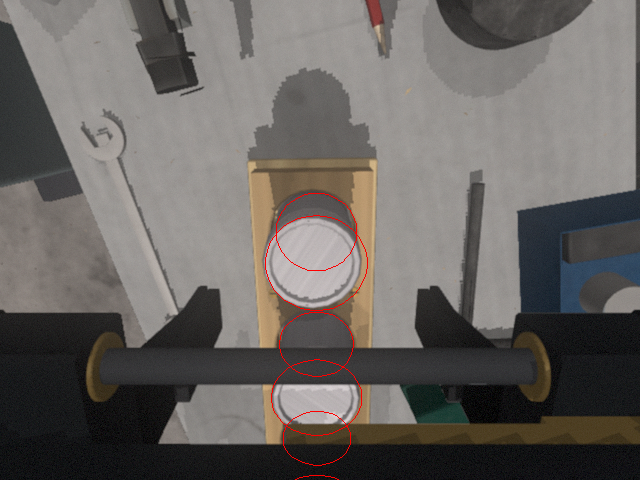

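Tin 1's lid is at (313,262) and sits centrally between the fingers, so I'm descending and gripping.

Call:
apply_moves:
  targets:
    - [[-1,1,-25],[0,0,0]]
    - [[-1,1,-55],[0,0,0]]
    - [[-1,1,-80],[0,0,0]]
    - [[-1,1,-95],[0,0,0]]
    - [[-1,1,-99],[0,0,0]]
    - [[-1,1,-99],[0,0,0]]

```text
time_s: 3.95
tool_pos: [0.5311, -0.2054, 0.046]
tool_rot: [180.0, -0.0, 76.5]
force: [0.1, 0.4, -0.4]
grip_width: 0.0869
```

Call:
apply_moves:
  targets:
    - [[0,0,0],[0,0,0]]
    - [[0,0,0],[0,0,0]]
    - [[0,0,0],[0,0,0]]
    - [[0,0,0],[0,0,0]]
    - [[0,0,0],[0,0,0]]
    - [[0,0,0],[0,0,0]]
  hand: 40
  squeeze: 40

```text
time_s: 4.55
tool_pos: [0.5294, -0.205, 0.0459]
tool_rot: [-179.8, 0.0, 76.5]
force: [-4.6, 1.6, 4.4]
grip_width: 0.057
```

Call:
apply_moves:
  targets:
    - [[-1.5,0,0],[0,0,0]]
    - [[-1.5,0,3],[0,0,0]]
    - [[-1.5,0,12],[0,0,0]]
    - [[-1.5,0,27],[0,0,0]]
    - [[-1.5,0,45],[0,0,0]]
    - [[-1.5,0,56],[0,0,0]]
    - [[-1.5,0,60],[0,0,0]]
    - [[-1.5,0,60],[0,0,0]]

```text
time_s: 5.35
tool_pos: [0.5296, -0.2053, 0.1064]
tool_rot: [179.9, 0.0, 76.5]
force: [0.1, -0.4, -7.7]
grip_width: 0.0572
```

Call:
apply_moves:
  targets:
    - [[0,0,0],[0,0,0]]
    - [[0,0,0],[0,0,0]]
    - [[0,0,0],[0,0,0]]
    - [[0,0,0],[0,0,0]]
    - [[0,0,0],[0,0,0]]
    - [[0,0,0],[0,0,0]]

```text
time_s: 5.95
tool_pos: [0.5292, -0.2052, 0.1055]
tool_rot: [-180.0, -0.0, 76.5]
force: [0.4, -0.6, -6.4]
grip_width: 0.0571
```

```bash
cat > heft.py <<'E'
from h import *
for i in range(6):
    o=env.get_obs();p=env.read_camera("side");print(o["force"].round(2),o["effort"][[1,3]].round(3),o["tool_pos"].round(4),o["tool_rot"].round(2),o["wrist_torque"].round(3),o["grip_width"].round(4))
import sys;cv2.imwrite(f"pics/{sys.argv[1]}.png",cv2.resize(p["image"][120:320,220:480,::-1],None,fx=2.5,fy=2.5))
E
python3 heft.py t1
```

```text
Traceback (most recent call last):
  File "heft.py", line 3, in <module>
    o=env.get_obs();p=env.read_camera("side");print(o["force"].round(2),o["effort"][[1,3]].round(3),o["tool_pos"].round(4),o["tool_rot"].round(2),o["wrist_torque"].round(3),o["grip_width"].round(4))
                                                                                                                                                                             ^^^^^^^^^^^^^^^^^^^^^
AttributeError: 'float' object has no attribute 'round'
```

```bash
sed -i 's/,o\["grip_width"\].round(4)/,o["grip_width"]/' heft.py; python3 heft.py t1
```

```text
[-0.22 -0.   -6.59] [-44.15 -31.52] [ 0.5292 -0.2052  0.1055] [180.     0.    76.54] [ 0.018 -0.056 -0.013] 0.05750846463631309
[-0.27 -0.65 -7.43] [-44.156 -31.529] [ 0.5293 -0.2052  0.1056] [179.99   0.    76.54] [-0.013 -0.118  0.02 ] 0.05720718035798233
[ 0.09 -0.5  -6.95] [-44.163 -31.536] [ 0.5293 -0.2052  0.1056] [180.     0.    76.54] [-0.055 -0.077 -0.001] 0.05722709849930252
[-0.27 -0.43 -7.08] [-44.169 -31.542] [ 0.5293 -0.2052  0.1056] [179.99   0.    76.54] [-0.008 -0.095 -0.015] 0.05722791647868469
[ 1.06  0.5  -6.94] [-44.176 -31.546] [ 0.5293 -0.2052  0.1056] [179.99   0.    76.54] [-0.058 -0.076  0.013] 0.05674770148794616
[-0.05  0.39 -5.79] [-44.18  -31.548] [ 0.5293 -0.2052  0.1056] [179.99   0.    76.54] [-0.025 -0.065 -0.032] 0.05720279042161653
```

View pics/t1.png

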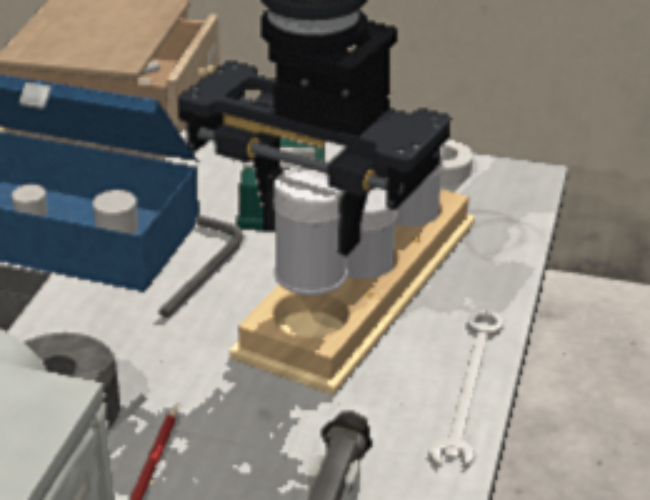

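Crop: tin 1 is held upright above its empty hole (crop (310,315)). It weighs about 6.8 N (about 0.69 kg), which matches the full tin. I still have to heft the others, so I'm putting it back.

Call:
apply_moves:
  targets:
    - [[0,0,-10],[0,0,0]]
    - [[0,0,-25],[0,0,0]]
    - [[0,0,-37],[0,0,0]]
    - [[0,0,-46],[0,0,0]]
    - [[0,0,-53],[0,0,0]]
    - [[0,0,-58],[0,0,0]]
    - [[0,0,-60],[0,0,0]]
    - [[0,0,-60],[0,0,0]]

```text
time_s: 7.1
tool_pos: [0.5297, -0.2053, 0.0459]
tool_rot: [179.9, 0.0, 76.5]
force: [0.5, 0.5, -7.0]
grip_width: 0.057
```

Call:
apply_moves:
  targets:
    - [[0,0,-0.5],[0,0,0]]
    - [[0,0,-0.5],[0,0,0]]

```text
time_s: 7.3
tool_pos: [0.5298, -0.2053, 0.0459]
tool_rot: [179.9, 0.0, 76.5]
force: [-0.9, 1.1, -1.7]
grip_width: 0.0571
```

Call:
apply_moves:
  targets:
    - [[0,0,0],[0,0,0]]
    - [[0,0,0],[0,0,0]]
    - [[0,0,0],[0,0,0]]
    - [[0,0,0],[0,0,0]]
    - [[0,0,15],[0,0,0]]
    - [[0,0,40],[0,0,0]]
    - [[0,0,70],[0,0,0]]
    - [[0,0,90],[0,0,0]]
  hand: 87

```text
time_s: 8.1
tool_pos: [0.5304, -0.2054, 0.1385]
tool_rot: [179.8, 0.0, 76.6]
force: [0.8, -0.1, 0.0]
grip_width: 0.0869
```

Call:
apply_moves:
  targets:
    - [[-4,-15,10],[0,0,0]]
    - [[-11,-45,10],[0,0,0]]
    - [[-18,-75,10],[0,0,0]]
    - [[-21.5,-89.5,10],[0,0,0]]
    - [[-21.5,-89.5,10],[0,0,0]]
    - [[-21.5,-89.5,10],[0,0,0]]
    - [[-21.5,-89.5,10],[0,0,0]]

```text
time_s: 8.8
tool_pos: [0.5087, -0.2923, 0.1452]
tool_rot: [180.0, -0.1, 76.7]
force: [-0.4, 0.6, -0.1]
grip_width: 0.0869
```

```bash
cat > chk.py <<'E'
from h import *
p,K,T,o=wrist();print(o["tool_pos"].round(4),o["tool_rot"].round(2),o["force"].round(2))
x=(.509,-.2952,np.radians(-13.5))
for r in env.regions_of(p,"tin_1"):
    if r["conf"]<.3: continue
    b=min((least_squares(lambda q:rect(K,T,cyl(*q,.032,.094))-r["rect"],c) for c in tins(x)),key=lambda s:s.cost)
    print(r["conf"],r["rect"],b.x.round(4),b.fun.round(1))
print(np.round(tins(x),4).tolist())
import sys;cv2.imwrite(f"pics/{sys.argv[1]}.png",p["image"][:,:,::-1])
E
python3 chk.py w3
```

```text
[ 0.5087 -0.2923  0.1452] [ 1.7999e+02 -7.0000e-02  7.6700e+01] [-0.39  0.63 -0.09]
0.83 [274.7, 314.7, 362.4, 427.6] [ 0.4883 -0.3787] [-1.6 -5.2  1.6  5.2]
0.82 [266.0, 37.3, 379.1, 159.7] [ 0.5313 -0.2061] [-1.   0.3  1.  -0.3]
0.64 [274.9, 196.6, 372.6, 314.5] [ 0.5113 -0.2946] [-1.8  0.4  1.8 -0.2]
[[0.5305, -0.2057], [0.509, -0.2952], [0.4875, -0.3847]]
```

View pics/w3.png

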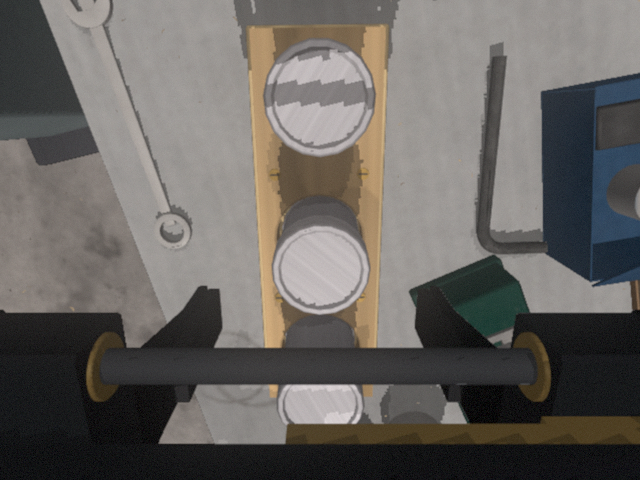

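Tin 1 is back home (lid at (319,98)). Tin 2's lid is at (321,268), about 1–2 mm in +x from the tool.

Call:
apply_moves:
  targets:
    - [[1.5,0,-25],[0,0,0]]
    - [[1.5,0,-55],[0,0,0]]
    - [[1.5,0,-80],[0,0,0]]
    - [[1.5,0,-95],[0,0,0]]
    - [[1.5,0,-99.5],[0,0,0]]
    - [[1.5,0,-99.5],[0,0,0]]

```text
time_s: 9.5
tool_pos: [0.5094, -0.2942, 0.0455]
tool_rot: [-180.0, -0.0, 76.6]
force: [0.0, 0.3, 0.0]
grip_width: 0.087
```

Call:
apply_moves:
  targets:
    - [[0,0,0],[0,0,0]]
    - [[0,0,0],[0,0,0]]
    - [[0,0,0],[0,0,0]]
    - [[0,0,0],[0,0,0]]
    - [[0,0,0],[0,0,0]]
    - [[0,0,0],[0,0,0]]
  hand: 40

```text
time_s: 10.1
tool_pos: [0.5096, -0.2949, 0.0461]
tool_rot: [180.0, 0.0, 76.5]
force: [0.4, 0.1, 1.8]
grip_width: 0.0578
```

Almost no side force. Lifting.

Call:
apply_moves:
  targets:
    - [[0,0,3],[0,0,0]]
    - [[0,0,12],[0,0,0]]
    - [[0,0,27],[0,0,0]]
    - [[0,0,45],[0,0,0]]
    - [[0,0,56],[0,0,0]]
    - [[0,0,60],[0,0,0]]
    - [[0,0,60],[0,0,0]]
    - [[0,0,60],[0,0,0]]

```text
time_s: 10.9
tool_pos: [0.5087, -0.2945, 0.105]
tool_rot: [-179.9, -0.0, 76.5]
force: [0.5, -0.3, -2.4]
grip_width: 0.0577
```

Call:
apply_moves:
  targets:
    - [[0,0,0],[0,0,0]]
    - [[0,0,0],[0,0,0]]
    - [[0,0,0],[0,0,0]]
    - [[0,0,0],[0,0,0]]
    - [[0,0,0],[0,0,0]]
    - [[0,0,0],[0,0,0]]

```text
time_s: 11.5
tool_pos: [0.5093, -0.2947, 0.1056]
tool_rot: [180.0, 0.0, 76.5]
force: [-0.3, -0.4, -1.9]
grip_width: 0.0577
```

```bash
python3 heft.py t2
```

```text
[-0.34 -0.43 -1.87] [-44.91  -29.881] [ 0.5093 -0.2947  0.1056] [180.     0.    76.54] [-0.011 -0.06   0.029] 0.05767391517024527
[ 0.33  0.76 -2.24] [-44.916 -29.887] [ 0.5093 -0.2947  0.1056] [179.99   0.    76.54] [-0.036 -0.074  0.006] 0.057343687197890236
[-0.27 -0.14 -4.06] [-44.923 -29.892] [ 0.5093 -0.2947  0.1056] [179.99   0.    76.54] [ 0.056 -0.078 -0.014] 0.05742827217702432
[-0.69 -0.16 -2.56] [-44.928 -29.896] [ 0.5093 -0.2947  0.1056] [179.99   0.    76.54] [ 0.003 -0.049 -0.011] 0.05778051194902706
[ 0.07 -0.14 -2.6 ] [-44.933 -29.898] [ 0.5092 -0.2947  0.1056] [179.99   0.    76.54] [ 0.001 -0.06   0.02 ] 0.05767137680544143
[-0.62  0.57 -2.86] [-44.938 -29.901] [ 0.5092 -0.2947  0.1056] [180.     0.    76.53] [-0.002 -0.054 -0.003] 0.05795757923886345
```

Tin 2 reads about 2.7 N, so it's light. Back it goes.

Call:
apply_moves:
  targets:
    - [[0,0,-10],[0,0,0]]
    - [[0,0,-25],[0,0,0]]
    - [[0,0,-37],[0,0,0]]
    - [[0,0,-46],[0,0,0]]
    - [[0,0,-53],[0,0,0]]
    - [[0,0,-58],[0,0,0]]
    - [[0,0,-60],[0,0,0]]
    - [[0,0,-60.5],[0,0,0]]

```text
time_s: 12.6
tool_pos: [0.5091, -0.2945, 0.0461]
tool_rot: [-180.0, 0.0, 76.5]
force: [-5.5, 2.4, 5.3]
grip_width: 0.0578
```

Call:
apply_moves:
  targets:
    - [[0,0,0],[0,0,0]]
    - [[0,0,0],[0,0,0]]

```text
time_s: 12.8
tool_pos: [0.5091, -0.2945, 0.0461]
tool_rot: [-180.0, 0.0, 76.5]
force: [-4.2, 2.4, 5.4]
grip_width: 0.0576
```

Call:
apply_moves:
  targets:
    - [[0,0,0],[0,0,0]]
    - [[0,0,0],[0,0,0]]
    - [[0,0,0],[0,0,0]]
    - [[0,0,0],[0,0,0]]
    - [[0,0,15],[0,0,0]]
    - [[0,0,40],[0,0,0]]
    - [[0,0,70],[0,0,0]]
    - [[0,0,90],[0,0,0]]
  hand: 87

```text
time_s: 13.6
tool_pos: [0.5104, -0.2951, 0.1385]
tool_rot: [179.8, 0.1, 76.5]
force: [0.1, 0.0, 0.6]
grip_width: 0.0867
```

Call:
apply_moves:
  targets:
    - [[-4,-15,10],[0,0,0]]
    - [[-11,-45,10],[0,0,0]]
    - [[-18,-75,10],[0,0,0]]
    - [[-21.5,-89.5,10],[0,0,0]]
    - [[-21.5,-89.5,10],[0,0,0]]
    - [[-21.5,-89.5,10],[0,0,0]]
    - [[-21.5,-89.5,10],[0,0,0]]

```text
time_s: 14.3
tool_pos: [0.4887, -0.382, 0.145]
tool_rot: [180.0, -0.1, 76.7]
force: [0.9, -0.2, 0.2]
grip_width: 0.087
```

```bash
python3 chk.py w4
```

```text
[ 0.4887 -0.382   0.145 ] [ 1.800e+02 -8.000e-02  7.669e+01] [ 0.94 -0.24  0.16]
0.88 [264.3, 37.6, 377.5, 159.1] [ 0.5106 -0.2955] [-1.  -0.1  1.   0.3]
0.77 [269.0, 198.6, 369.0, 318.9] [ 0.4882 -0.3857] [-0.6  1.4  0.6 -1.2]
[[0.5305, -0.2057], [0.509, -0.2952], [0.4875, -0.3847]]
```

View pics/w4.png

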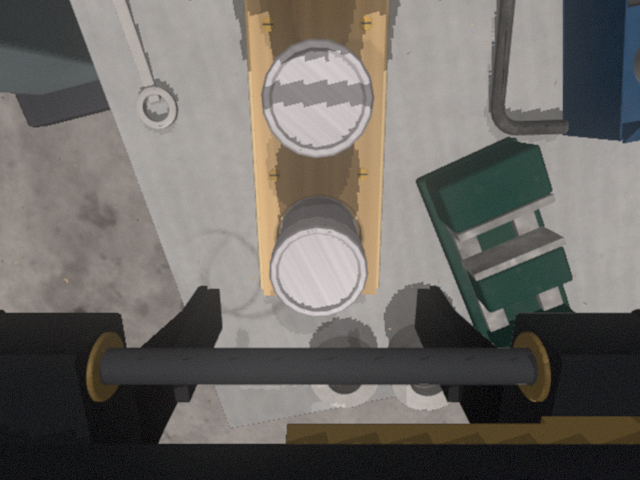

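Tin 2 is home (lid at (318,98)). Tin 3's lid is at (319,268), centred on the tool.

Call:
apply_moves:
  targets:
    - [[-0.5,0,-25],[0,0,0]]
    - [[-0.5,0,-55],[0,0,0]]
    - [[-0.5,0,-80],[0,0,0]]
    - [[-0.5,0,-95],[0,0,0]]
    - [[-0.5,0,-99.5],[0,0,0]]
    - [[-0.5,0,-99.5],[0,0,0]]

```text
time_s: 15.0
tool_pos: [0.4875, -0.3837, 0.0455]
tool_rot: [-180.0, -0.0, 76.6]
force: [-0.4, -0.2, -0.5]
grip_width: 0.087
```

Call:
apply_moves:
  targets:
    - [[0,0,0],[0,0,0]]
    - [[0,0,0],[0,0,0]]
    - [[0,0,0],[0,0,0]]
    - [[0,0,0],[0,0,0]]
    - [[0,0,0],[0,0,0]]
    - [[0,0,0],[0,0,0]]
  hand: 40

```text
time_s: 15.6
tool_pos: [0.4877, -0.3844, 0.0461]
tool_rot: [179.9, 0.0, 76.5]
force: [0.7, -0.1, 2.3]
grip_width: 0.057
```

Call:
apply_moves:
  targets:
    - [[0,0,3],[0,0,0]]
    - [[0,0,12],[0,0,0]]
    - [[0,0,27],[0,0,0]]
    - [[0,0,45],[0,0,0]]
    - [[0,0,56],[0,0,0]]
    - [[0,0,60],[0,0,0]]
    - [[0,0,60],[0,0,0]]
    - [[0,0,60],[0,0,0]]

```text
time_s: 16.4
tool_pos: [0.4866, -0.3839, 0.105]
tool_rot: [-179.9, -0.0, 76.5]
force: [0.1, -0.1, -2.5]
grip_width: 0.0573
```

Call:
apply_moves:
  targets:
    - [[0,0,0],[0,0,0]]
    - [[0,0,0],[0,0,0]]
    - [[0,0,0],[0,0,0]]
    - [[0,0,0],[0,0,0]]
    - [[0,0,0],[0,0,0]]
    - [[0,0,0],[0,0,0]]

```text
time_s: 17.0
tool_pos: [0.4872, -0.3842, 0.1056]
tool_rot: [180.0, 0.0, 76.5]
force: [0.5, -0.6, -2.4]
grip_width: 0.0571
```

```bash
python3 heft.py t3
```

```text
[ 0.5  -0.58 -2.38] [-48.832 -30.025] [ 0.4872 -0.3842  0.1056] [180.     0.    76.53] [ 0.022 -0.093  0.058] 0.057145986097416196
[ 0.2  -0.41 -1.88] [-48.839 -30.031] [ 0.4873 -0.3842  0.1056] [180.     0.    76.54] [ 0.026 -0.08  -0.003] 0.05708657431766995
[ 0.42  0.72 -3.02] [-48.846 -30.036] [ 0.4873 -0.3842  0.1056] [179.99   0.    76.54] [ 0.01  -0.096 -0.038] 0.05677935228869989
[ 0.31  0.56 -2.71] [-48.854 -30.041] [ 0.4873 -0.3842  0.1056] [1.7999e+02 1.0000e-02 7.6540e+01] [-0.023 -0.045 -0.013] 0.05710341959403714
[-0.06 -0.32 -2.52] [-48.857 -30.043] [ 0.4873 -0.3842  0.1056] [179.99   0.    76.54] [-0.033 -0.108  0.038] 0.057095368741846904
[-0.16  0.07 -3.37] [-48.863 -30.046] [ 0.4872 -0.3842  0.1056] [1.7999e+02 1.0000e-02 7.6540e+01] [ 0.051 -0.043 -0.049] 0.057054968411853244
```

Tin 3 reads about 2.65 N, also light, so tin 1 is the heaviest. Tin 3 goes back.

Call:
apply_moves:
  targets:
    - [[0,0,-10],[0,0,0]]
    - [[0,0,-25],[0,0,0]]
    - [[0,0,-37],[0,0,0]]
    - [[0,0,-46],[0,0,0]]
    - [[0,0,-53],[0,0,0]]
    - [[0,0,-58],[0,0,0]]
    - [[0,0,-60],[0,0,0]]
    - [[0,0,-60.5],[0,0,0]]

```text
time_s: 18.1
tool_pos: [0.487, -0.384, 0.0461]
tool_rot: [-179.9, -0.0, 76.5]
force: [-3.8, 2.3, 6.3]
grip_width: 0.0572
```

Call:
apply_moves:
  targets:
    - [[0,0,0],[0,0,0]]
    - [[0,0,0],[0,0,0]]

```text
time_s: 18.3
tool_pos: [0.487, -0.384, 0.0461]
tool_rot: [-180.0, 0.0, 76.5]
force: [-3.2, 3.3, 4.8]
grip_width: 0.0568
```

Call:
apply_moves:
  targets:
    - [[0,0,0],[0,0,0]]
    - [[0,0,0],[0,0,0]]
    - [[0,0,0],[0,0,0]]
    - [[0,0,0],[0,0,0]]
    - [[0,0,15],[0,0,0]]
    - [[0,0,40],[0,0,0]]
    - [[0,0,70],[0,0,0]]
    - [[0,0,90],[0,0,0]]
  hand: 87

```text
time_s: 19.1
tool_pos: [0.4883, -0.3848, 0.1386]
tool_rot: [179.8, 0.1, 76.5]
force: [1.3, -0.1, -0.3]
grip_width: 0.0871
```

Call:
apply_moves:
  targets:
    - [[4,17,10],[0,0,0]]
    - [[12,51,10],[0,0,0]]
    - [[22,94,10],[0,0,0]]
    - [[32,136,10],[0,0,0]]
    - [[39,166,10],[0,0,0]]
    - [[42,179,10],[0,0,0]]
    - [[42,179,10],[0,0,0]]
    - [[42,179,10],[0,0,0]]

```text
time_s: 19.9
tool_pos: [0.5287, -0.2068, 0.145]
tool_rot: [-180.0, 0.1, 76.5]
force: [0.2, -1.1, 0.4]
grip_width: 0.0869
```

Call:
apply_moves:
  targets:
    - [[0,0,0],[0,0,0]]
    - [[0,0,0],[0,0,0]]
    - [[0,0,0],[0,0,0]]

```text
time_s: 20.2
tool_pos: [0.5289, -0.2065, 0.1449]
tool_rot: [-180.0, 0.0, 76.4]
force: [-0.3, -0.5, -0.0]
grip_width: 0.0875
```

```bash
python3 chk.py w5
```

```text
[ 0.5289 -0.2065  0.1449] [-1.7999e+02  1.0000e-02  7.6410e+01] [-0.29 -0.46 -0.02]
0.74 [279.3, 310.3, 366.5, 427.2] [ 0.5112 -0.2915] [-2.  -3.2  2.   3.2]
0.71 [272.2, 192.7, 373.0, 309.4] [ 0.5316 -0.2056] [-0.5 -0.3  0.5  0.3]
[[0.5305, -0.2057], [0.509, -0.2952], [0.4875, -0.3847]]
```

Tin 1 reads within 2 mm of where I expected it, so I'm gripping it again.

Call:
apply_moves:
  targets:
    - [[1,0.5,-25],[0,0,0]]
    - [[1,0.5,-55],[0,0,0]]
    - [[1,0.5,-80],[0,0,0]]
    - [[1,0.5,-95],[0,0,0]]
    - [[1,0.5,-99.5],[0,0,0]]
    - [[1,0.5,-99.5],[0,0,0]]

```text
time_s: 20.9
tool_pos: [0.5303, -0.2047, 0.0455]
tool_rot: [-180.0, -0.0, 76.5]
force: [0.2, 0.5, 1.3]
grip_width: 0.0873
```

Call:
apply_moves:
  targets:
    - [[0,0,0],[0,0,0]]
    - [[0,0,0],[0,0,0]]
    - [[0,0,0],[0,0,0]]
    - [[0,0,0],[0,0,0]]
    - [[0,0,0],[0,0,0]]
    - [[0,0,0],[0,0,0]]
  hand: 40
  squeeze: 45

```text
time_s: 21.5
tool_pos: [0.5301, -0.2047, 0.046]
tool_rot: [-180.0, 0.0, 76.5]
force: [-2.0, 0.7, 3.9]
grip_width: 0.0569
```

Call:
apply_moves:
  targets:
    - [[-0.5,0,3],[0,0,0]]
    - [[-0.5,0,12],[0,0,0]]
    - [[-0.5,0,27],[0,0,0]]
    - [[-0.5,0,47],[0,0,0]]
    - [[-0.5,0,70],[0,0,0]]
    - [[-0.5,0,93],[0,0,0]]
    - [[-0.5,0,114],[0,0,0]]
    - [[-0.5,0,132],[0,0,0]]

```text
time_s: 22.3
tool_pos: [0.53, -0.2045, 0.1797]
tool_rot: [179.9, 0.0, 76.6]
force: [0.3, 0.4, -6.5]
grip_width: 0.0571
```

Call:
apply_moves:
  targets:
    - [[0,0,14],[0,0,0]]
    - [[0,0,24],[0,0,0]]
    - [[0,0,30],[0,0,0]]
    - [[0,0,33],[0,0,0]]
    - [[0,0,33],[0,0,0]]
    - [[0,0,33],[0,0,0]]
    - [[0,0,33],[0,0,0]]
    - [[0,0,33],[0,0,0]]

```text
time_s: 23.1
tool_pos: [0.5295, -0.2046, 0.21]
tool_rot: [-179.9, -0.0, 76.5]
force: [-0.4, -0.4, -7.5]
grip_width: 0.057
```

Call:
apply_moves:
  targets:
    - [[0,0,0],[0,0,0]]
    - [[0,0,0],[0,0,0]]
    - [[0,0,0],[0,0,0]]
    - [[0,0,0],[0,0,0]]

```text
time_s: 23.5
tool_pos: [0.5298, -0.2047, 0.2106]
tool_rot: [180.0, 0.0, 76.5]
force: [0.1, 0.1, -7.3]
grip_width: 0.0575
```

```bash
python3 heft.py final
```

```text
[ 0.15  0.11 -7.27] [-41.706 -34.134] [ 0.5298 -0.2047  0.2106] [179.99   0.    76.53] [-0.045 -0.087 -0.01 ] 0.057474782570325775
[ 0.61  0.51 -6.93] [-41.713 -34.139] [ 0.5297 -0.2047  0.2106] [180.     0.    76.54] [-0.015  0.005  0.025] 0.05754397821192213
[-0.05 -0.01 -7.42] [-41.718 -34.142] [ 0.5297 -0.2047  0.2106] [179.99   0.    76.54] [ 0.026 -0.051 -0.018] 0.05705870752869828
[-0.02  0.68 -6.92] [-41.722 -34.145] [ 0.5297 -0.2047  0.2106] [179.99   0.    76.54] [-0.012 -0.066  0.011] 0.05688920479254261
[-0.52 -0.52 -7.11] [-41.727 -34.147] [ 0.5297 -0.2047  0.2106] [180.     0.    76.54] [ 0.013 -0.072 -0.005] 0.057014817481397716
[-0.12  0.7  -7.29] [-41.729 -34.148] [ 0.5297 -0.2047  0.2106] [179.99   0.    76.54] [-0.021 -0.071  0.044] 0.057174499746338855
```

View pics/final.png

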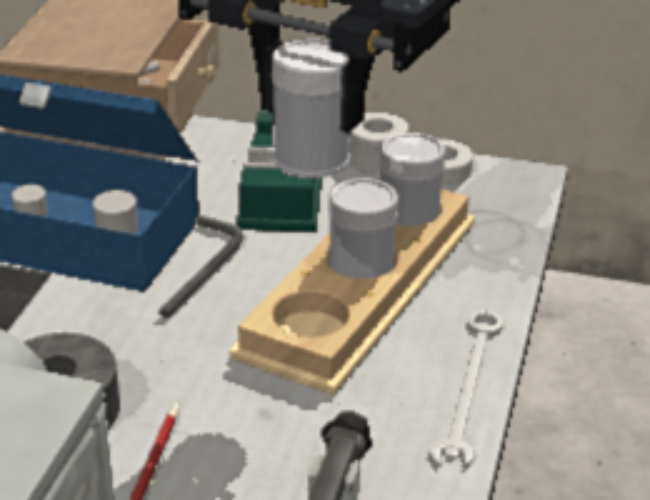

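The final crop shows tin 1 held upright high above the rack (crop (310,105)). Tins 2 and 3 stand upright in their holes ((363,228) and (412,180)), and the spanner and pencil have not moved.

```bash
python3 -c "
from cell import env
print(env.sign_off())"
```

```text
the job is handed in; nothing more can be done
None
```

I hefted the tins from left to right, putting each one back in its own hole before lifting the next. They weighed about 6.8 N, 2.7 N and 2.65 N, so tin 1 (left) is the full one, at roughly 0.7 kg. I then picked tin 1 up again and handed the job in at about 24 s while still holding it.

**Last checks:**
- **Tin 1:** it is upright in the gripper with a steady wrist load of about 7.1 N. Its underside is about 14 cm above the rack top, worked out from the lift height.
- **Tins 2 and 3:** the side camera shows both upright in their holes. Each was set down to the same height it was gripped at.
- **Other things:** the spanner, pencil and cutter block look unmoved in the last side view. The setting block was outside that crop and I did not check it again, but the arm never went near it.

**Disagreements:** the cameras put tin 1 about 1.5 mm further out in x than the side force on first gripping it suggested, so I corrected for that. The camera fits also scattered by 1–2 mm.

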